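# Set the hotplate to the third heat click and start it

### The job

Start the pot heating on the portable hotplate: push the heat lever on its front strip away from its off end, to the robot's left, feel it click from notch to notch and stop at the third click without going on into the fourth. Then press the round start button on the same strip all the way down and let it come back up. Push both gently with the fingertips, without gripping the lever, and leave the pot and all the things standing round it where they are.

Things in the scene. Friction and masses are not known exactly. Their poses are not given: they have to be found in the camera images.
- hotplate: Portable steel hotplate with a black cooking surface, fixed to the table: 280 mm deep (x), 240 wide (y), 50 high; origin under its centre on the table top. Its x axis points from the front strip to the back, y to its left, z up. The flat steel control strip (x -140 to -61 mm, 50 mm above the table) carries lever and start button, both on the line x = -100 mm.
- heat_lever (a joint): Lever travel along the hotplate's +y, m: 0 off end, 0.098 far stop; starts in the free run 0 to 0.015. Five clicks, one at each short black mark: 0.032, 0.048, 0.064 (third), 0.080, 0.096. Crests lie midway (0.024 before the first, then 0.040, 0.056, 0.072, 0.088): it takes 5 N slowly, 9 N fast, to climb each, then the lever springs ahead of the finger into the next click and stays, within 2 mm.
- heat_lever_top (a point): Centre of the top of the lever's paddle: an upright black ribbed block 30 mm along the hotplate's x, 10 mm along y; top 75.5 mm, underside 53.5 mm above the table. It moves with the lever; at joint value 0 it lies at x = -100, y = -95 mm in the hotplate's frame. A fingertip can push its flat face on the -y side, where the strip is free to the hotplate's edge at y = -120 and open beyond.
- start_button (a joint): Travel of the start button, in m: 0 up, 0.006 fully down; it springs back. Fully down takes 5 N.
- start_button_top (a point): Centre of the top of the start button, a round black push button 28 mm across in a dark steel housing 44 mm across, 72 mm above the table, at x = -100, y = +75 mm in the hotplate's frame; it is pressed straight down.
- pot: Open steel pot, 144 mm across the rim, 70 mm high, standing on the cooking surface with its centre about 48 mm behind the hotplate's; origin at the centre of its underside. Not to be disturbed.
- tea_tin: Tea tin 64x90x62 mm standing close to the left of the hotplate; origin at the centre of its underside. Not to be disturbed.
- mill: Clear mill with a domed pierced top, 44 mm across, 90 mm high, standing close to the right of the hotplate; origin at the centre of its underside. Not to be disturbed.
- spice_jar: Spice jar 45 mm across, 106 mm high, standing in front of the hotplate; origin at the centre of its underside. Not to be disturbed.
- glass: Drinking glass 75 mm across, 90 mm high, at the left side of the table; origin at the centre of its underside. Not to be disturbed.
- coffee_jar: Glass jar with a yellow lid, 59 mm across, 105 mm high, at the right side of the table; origin at the centre of its underside. Not to be disturbed.

How it is judged:
By the outcome, as a careful person would: the job done as asked, in the order asked, and still so for the second after the job is handed in, with the robot touching nothing.
It also fails if it takes over 54 s, if anything falls off the work surface, if the arm or the gripper's body presses on something with over 40 N, if the wrist force passes 120 N, or if a joint passes its speed limit or range.

### The arm

A 6-joint arm with a two-finger parallel gripper is mounted at the origin on a cart in front of the work surface, level with it; the furniture and walls round the work are solid. World frame = base frame: x ahead of the robot, y to its left, z up, the work surface at z = 0. Lengths are in m, angles in rad, forces in N, time in s.
With the tool pointing down it reaches from about 0.3 to 0.775 m from the base axis. Payload 14.6 kg.
Tool frame: the origin (TCP) lies on the centre line of the jaws, within the pads' length; the fingertips stand 19 mm ahead of it and the grasp point (between the pads) is the TCP; y points along the fingers, x is the direction in which the jaws open and shut, and the axes are right-handed (so a half turn about y gives the same grasp; the last joint's range is limited). The gripper opens to 94 mm and grips with 3 to 60 N. Pads are 16 mm wide; open, the fingers measure 119 mm over their backs; the gripper's body (75 mm by 177 mm) begins 78 mm behind the grasp point.
Start: joints at [1.048, 0.3, 1.521, -0, 1.321, -0.067], TCP at [0.242, 0.494, 0.194] pointing down, gripper open.
Joint ranges: [-3.03, 3.03], [-0.79, 2.21], [0.23, 2.52], [-1.04, 4.18], [0, 3.07], [-2.55, 2.55]. Speed limits (rad/s): [2.22, 2.22, 2.57, 3.14, 3.14, 3.14].

### API

Orientations are given as [roll, pitch, yaw] about the fixed x, y, z axes, in that order (R = Rz(yaw) Ry(pitch) Rx(roll)).
In Python, from station import get_obs, cams, workorder gives the robot as it stands.
- The arm moves only by the shell command python3 -m handwheel 'ROWS' [FORCE]. ROWS is JSON, a list of rows, each an object of numbers: "fingers": the opening, from -1 (shut) to 1 (fully open); "x", "y", "z": the shift along the tool's x, y, z in m; "spin": the turn about the tool's y in degrees. In form: [{"fingers": .., "x": .., "y": .., "z": .., "spin": ..}, ...]. A call has exactly 10 rows; each row is the pose to reach, as a shift and turn from the pose commanded when the call began, along the tool's axes at that moment; what a row does not reach only later rows make up. A row lasts 1/10 s, in which the tool goes at most 50 mm and 8.59 degrees, less where a joint would pass 70% of its speed; a pose out of reach is approached as far as the arm can. A call with a gripper value outside its range is refused whole. The fingers move at their own pace and stop on an object; FORCE is the grip in N (left out, the last holds). Time passes only in rows, so rows that repeat a pose let the fingers close, or fill a call up. It gives the time, the measured TCP pose, the force and the opening at its end, in the units of the state.
- get_obs(): the state, without advancing time (a new reading comes with each control period).
- cams.camera(name): name is "side" or "top" or "wrist"; returns (picture, depth): 384x512x3 uint8, red, green, blue; 384x512 float32, m along the optical axis (not along the pixel's ray), 0 where there is no reading.
- cams.get_calibration(name): a dict with "fx", "fy", "cx", "cy" (pixels), "view" (4x4, takes a point from world to camera coordinates). Camera axes: x right, y down, z forward; pixel columns grow to the right and rows downward; lengths in m; the calibration is good to about 2 mm. A picture is of the moment at which its call begins: read the wrist's pose just before it. get_calibration takes no time and is no camera call; for the wrist camera it gives the pose at the moment of the call.
- workorder.hand_in(): hands the job in, once; it reports no verdict.
The state is a dict: "time_s": time; "qpos": joint angles; "joint_vel": joint speeds; "tau": joint torques, N m; "ee_pos": TCP position; "eef_rot": TCP orientation; "force": force on the tool from outside, world axes, zero at the start; "moment": the same for the moment, N m; "grip_width": finger opening in m.
Only numpy, scipy, OpenCV 4.12 (cv2) and the standard library are available. Lean on these libraries where they do the work, as an engineer would, in place of code of your own. Each camera call takes 0.05 s, during which the arm holds its last target. There are 200 camera calls.

## Working session

There is one attempt and no reset: what is moved stays moved. The work goes in short steps, Python scripts to look and compute and a shell command to move; the robot and the scene stay as the last step left them, time stands still between calls to the robot, and variables do not carry over. Pictures are saved under pics/ and viewed, about 8 in all and at most 12, crops included, and the job is handed in when it is done.

```bash
mkdir -p pics
cat > h.py <<'E'
import numpy as np,cv2
from station import get_obs,cams,workorder
def pt(name,u,v,d,K=None):
    K=K or cams.get_calibration(name)
    c=np.array([(u-K['cx'])/K['fx']*d,(v-K['cy'])/K['fy']*d,d,1])
    return (np.linalg.inv(np.array(K['view']))@c)[:3]
def snap(name,fn):
    im,d=cams.camera(name); cv2.imwrite('pics/'+fn+'.png',im[:,:,::-1]); np.save('pics/'+fn+'.npy',d); return im,d
E
python3 - <<'E'
from h import *
o=get_obs(); print({k:np.round(v,3).tolist() for k,v in o.items()})
for n in ('top','side'):
    snap(n,n+'1'); K=cams.get_calibration(n); print(n,K['fx'],K['cx'],K['cy'],np.round(K['view'],3).tolist())
E
```

```text
{'time_s': 0.0, 'qpos': [1.048, 0.3, 1.522, 0.0, 1.321, -0.067], 'joint_vel': [-0.001, -0.001, -0.001, -0.001, -0.002, -0.0], 'tau': [-0.001, -53.181, -35.274, 0.071, 0.024, -0.0], 'ee_pos': [0.242, 0.494, 0.193], 'eef_rot': [-1.571, 0.001, 1.115], 'force': [-0.656, -0.046, 0.035], 'moment': [-0.014, -0.021, 0.063], 'grip_width': 0.094}
top 413.9891127269314 263.2907852922561 194.3288988072023 [[0.01, -1.0, -0.013, 0.001], [-0.982, -0.008, -0.187, 0.622], [0.186, 0.015, -0.982, 1.241], [0.0, 0.0, 0.0, 1.0]]
side 356.0761597964255 255.75668146265454 192.7080838369157 [[0.936, -0.352, -0.003, -0.544], [-0.233, -0.614, -0.754, 0.2], [0.263, 0.707, -0.656, 0.86], [0.0, 0.0, 0.0, 1.0]]
```

View pics/top1.png

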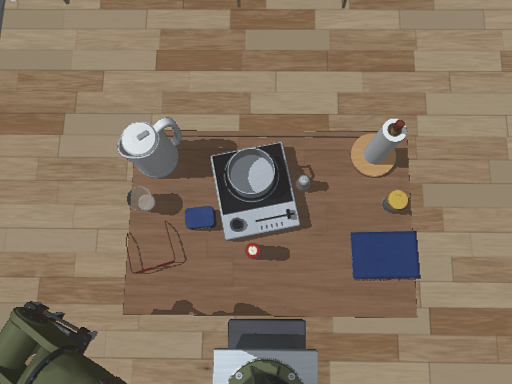

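View pics/side1.png

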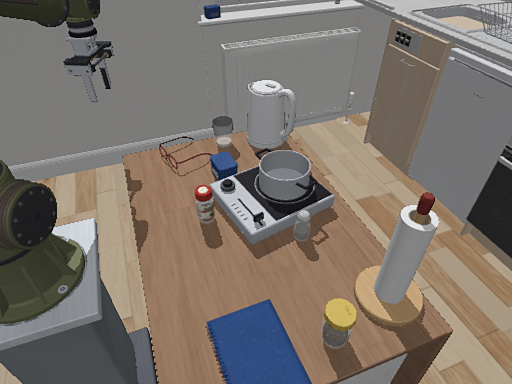

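Run:
```python
from h import *
im=cv2.imread('pics/top1.png')[130:270,180:320]
cv2.imwrite('pics/top1c.png',cv2.resize(im,None,fx=4.2,fy=4.2,interpolation=cv2.INTER_CUBIC))
```

```text
(no output)
```

View pics/top1c.png

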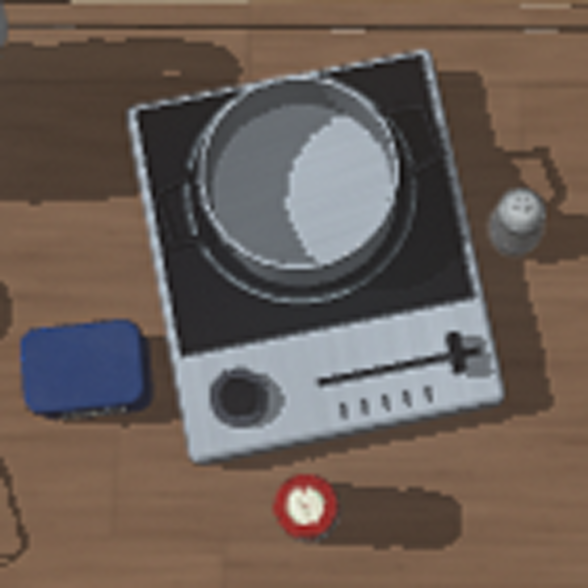

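```bash
cat >> h.py <<'E'
def ray(name,u,v,z):
    K=cams.get_calibration(name); V=np.linalg.inv(np.array(K['view']))
    d=V[:3,:3]@np.array([(u-K['cx'])/K['fx'],(v-K['cy'])/K['fy'],1]); o=V[:3,3]
    return o+d*(z-o[2])/d[2]
E
python3 - <<'E'
from h import *
f=lambda u,v,z: ray('top',180+(u+.5)/4.2-.5,130+(v+.5)/4.2-.5,z)
C=np.array([f(130,108,.05),f(430,52,.05),f(503,398,.05),f(193,458,.05)])[:,:2]
M=np.array([[.14,.12],[.14,-.12],[-.14,-.12],[-.14,.12]])
c=C.mean(0); d=C-c
yaw=np.arctan2((M[:,0]*d[:,1]-M[:,1]*d[:,0]).sum(),(M*d).sum())
R=np.array([[np.cos(yaw),-np.sin(yaw)],[np.sin(yaw),np.cos(yaw)]])
print('c',c,'yaw',yaw,np.degrees(yaw)); print('res',(C-c-M@R.T).round(4).tolist())
loc=lambda p:(R.T@(p[:2]-c)).round(4)
for n,a in dict(button=(238,395,.072),lever=(463,352,.0755),slot_l=(320,382,.05),mark3=(386,403,.05),mark1=(430,394,.05),jar=(305,506,.106),mill=(520,203,.09),tinc=(82,358,.062)).items(): p=f(*a); print(n,p.round(4),loc(p))
for q in ([-.1,.075],[-.1,-.095],[-.1,-.16]): print(q,c+R@np.array(q))
E
```

```text
c [0.63974474 0.03572377] yaw 0.20190549750215314 11.56833286736256
res [[-0.0025, -0.003], [-0.0044, 0.0021], [0.0027, 0.0036], [0.0043, -0.0026]]
button [0.5272 0.0886 0.072 ] [-0.0996  0.0744]
lever [ 0.5598 -0.0755  0.0755] [-0.1006 -0.0929]
slot_l [0.5401 0.0296 0.05  ] [-0.0989  0.0139]
mark3 [ 0.5248 -0.0196  0.05  ] [-0.1237 -0.0312]
mark1 [ 0.5318 -0.0522  0.05  ] [-0.1234 -0.0645]
jar [0.4454 0.0371 0.106 ] [-0.1901  0.0403]
mill [ 0.6685 -0.1167  0.09  ] [-0.0024 -0.1551]
tinc [0.5549 0.2056 0.062 ] [-0.0491  0.1835]
[-0.1, 0.075] [0.52673588 0.08914659]
[-0.1, -0.095] [ 0.56082708 -0.07740007]
[-0.1, -0.16] [ 0.57386195 -0.14107968]
```

```bash
python3 -m handwheel '[{"fingers":-1,"x":-0.03,"y":0,"z":-0.04,"spin":6},{"fingers":-1,"x":-0.06,"y":0,"z":-0.08,"spin":13},{"fingers":-1,"x":-0.09,"y":0,"z":-0.12,"spin":20},{"fingers":-1,"x":-0.12,"y":0,"z":-0.16,"spin":27},{"fingers":-1,"x":-0.15,"y":0,"z":-0.2,"spin":34},{"fingers":-1,"x":-0.18,"y":0,"z":-0.24,"spin":41},{"fingers":-1,"x":-0.21,"y":0,"z":-0.28,"spin":47},{"fingers":-1,"x":-0.24,"y":0,"z":-0.32,"spin":52.3},{"fingers":-1,"x":-0.26,"y":0,"z":-0.35,"spin":52.3},{"fingers":-1,"x":-0.27,"y":0,"z":-0.37,"spin":52.3}]' 5
cat >> h.py <<'E'
YAW=0.2019; RH=np.array([[np.cos(YAW),-np.sin(YAW)],[np.sin(YAW),np.cos(YAW)]]); CH=np.array([.63974,.03572])
def st():
    o=get_obs(); p=np.array(o['ee_pos']); l=RH.T@(p[:2]-CH); F=np.array(o['force'])
    print('t',round(o['time_s'],2),'hp',l.round(4),'z',p[2].round(4),'rot',np.round(o['eef_rot'],3),'Fhp',(RH.T@F[:2]).round(2),F[2].round(2),'w',round(o['grip_width'],4))
E
python3 -c "
from h import *
st()"
```

```text
time_s: 1.1
ee_pos: [0.4561, 0.0861, 0.1935]
eef_rot: [-1.571, 0.0, 0.2]
force: [0.8, 0.4, 0.0]
grip_width: 0.0171
t 1.1 hp [-0.1698  0.0862] z 0.1935 rot [-1.571  0.     0.2  ] Fhp [0.9  0.23] 0.05 w 0.0171
```

```bash
python3 -m handwheel '[{"fingers":-1,"x":0.01,"y":0,"z":-0.03,"spin":0},{"fingers":-1,"x":0.02,"y":0,"z":-0.06,"spin":0},{"fingers":-1,"x":0.03,"y":0,"z":-0.1,"spin":0},{"fingers":-1,"x":0.04,"y":0,"z":-0.14,"spin":0},{"fingers":-1,"x":0.05,"y":0,"z":-0.17,"spin":0},{"fingers":-1,"x":0.06,"y":0,"z":-0.2,"spin":0},{"fingers":-1,"x":0.07,"y":0,"z":-0.22,"spin":0},{"fingers":-1,"x":0.07,"y":0,"z":-0.236,"spin":0},{"fingers":-1,"x":0.07,"y":0,"z":-0.236,"spin":0},{"fingers":-1,"x":0.07,"y":0,"z":-0.236,"spin":0}]'
python3 -c "
from h import *
st(); im,d=snap('wrist','w1')
cv2.imwrite('pics/w1b.png',cv2.resize(im[:,:,::-1],(768,576)))
K=cams.get_calibration('wrist');print(K['fx'],K['cx'],K['cy'],np.round(np.linalg.inv(K['view']),3).tolist())"
```

```text
time_s: 2.1
ee_pos: [0.571, -0.1282, 0.1935]
eef_rot: [-1.57, 0.0, 0.202]
force: [0.0, -0.6, -0.1]
grip_width: 0.0005
t 2.1 hp [-0.1003 -0.1468] z 0.1935 rot [-1.57   0.     0.202] Fhp [-0.1  -0.63] -0.06 w 0.0005
342.43129622514755 258.5609859942095 190.5006880443357 [[0.98, 0.193, 0.051, 0.557], [0.2, -0.947, -0.251, -0.054], [0.0, 0.256, -0.967, 0.385], [0.0, 0.0, 0.0, 1.0]]
```

View pics/w1b.png

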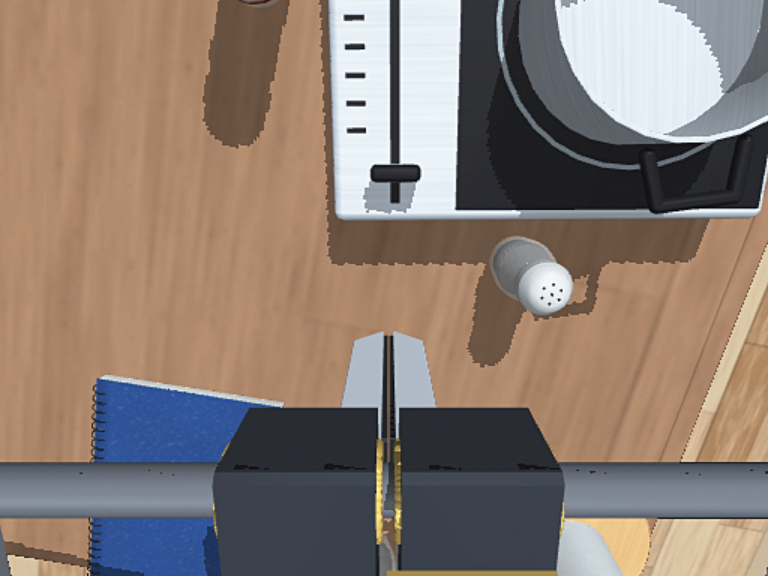

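Run:
```python
from h import *
d=np.load('pics/w1.npy')
L=lambda p:(RH.T@(p[:2]-CH)).round(4)
for n,(u,v,z) in dict(lever=(395,170,.0755),edge=(395,213,.05),frontR=(333,214,.05),mark3=(355,75,.05),mark1=(356,130,.05)).items():
    p=ray('wrist',u/1.5,v/1.5,z); print(n,L(p))
for u,v in [(370,340),(375,360),(360,400),(420,380),(320,415),(320,440),(320,465),(320,490),(395,170)]:
    p=pt('wrist',u/1.5,v/1.5,float(d[int(v/1.5),int(u/1.5)])); print(u,v,L(p),p[2].round(4))
```

```text
lever [-0.0953 -0.0831]
edge [-0.0949 -0.1114]
frontR [-0.1352 -0.112 ]
mark3 [-0.1194 -0.0276]
mark1 [-0.1194 -0.0596]
370 340 [-0.1059 -0.1368] 0.2141
375 360 [-0.1037 -0.1362] 0.2332
360 400 [-0.1071 -0.1369] 0.2588
420 380 [-0.0902 -0.1366] 0.2471
320 415 [-0.1104 -0.1126] 0.3109
320 440 [-0.1094 -0.1122] 0.3188
320 465 [-0.1087 -0.1124] 0.3248
320 490 [-0.1084 -0.1144] 0.3273
395 170 [-0.0953 -0.0831] 0.0764
```

Run:
```python
from h import *
L=lambda p:(RH.T@(p[:2]-CH)).round(4)
st(); K=cams.get_calibration('wrist'); print(np.round(np.linalg.inv(K['view'])[:3,3],4)); im,d=snap('wrist','w2'); st(); K=cams.get_calibration('wrist');print(np.round(np.linalg.inv(K['view'])[:3,3],4))
for y in (-.1388+.0468-.05,-.158,):
  for z in (.1745,.2,.23):
    w=CH+RH@np.array([-.1003,y]); c=np.array(K['view'])@np.r_[w,z,1]; print(y,z,1.5*(K['fx']*c[0]/c[2]+K['cx']),1.5*(K['fy']*c[1]/c[2]+K['cy']))
g=cv2.cvtColor(im,cv2.COLOR_RGB2GRAY)
print(g[130:150,230].tolist()); print(g[130,215:232].tolist()); print(g[105:130,254].tolist()); print(g[105:130,270].tolist())
print(d[205:250:4,250].tolist())
a=cv2.resize(im[60:190,190:350,::-1],None,fx=5,fy=5,interpolation=cv2.INTER_CUBIC)[:600];cv2.imwrite('pics/w2c.png',a[:600,:800])
```

```text
t 2.15 hp [-0.1001 -0.1464] z 0.1937 rot [-1.571  0.     0.203] Fhp [-0.44 -0.09] 0.33 w 0.0006
[ 0.5565 -0.0543  0.3852]
t 2.2 hp [-0.1    -0.1463] z 0.1938 rot [-1.571 -0.     0.203] Fhp [ 0.87 -0.19] 0.03 w 0.0004
[ 0.5566 -0.0541  0.3854]
-0.14200000000000002 0.1745 385.88215663069025 318.67172491071193
-0.14200000000000002 0.2 385.6671725193246 339.8117380965955
-0.14200000000000002 0.23 385.33362240037707 372.61069178633153
-0.158 0.1745 385.93451990890594 353.2186419458337
-0.158 0.2 385.7303251658104 378.15623523107
-0.158 0.23 385.4153377358539 416.62455375456864
[234, 236, 236, 237, 239, 239, 239, 236, 239, 239, 239, 242, 240, 216, 188, 170, 134, 83, 83, 85]
[147, 152, 79, 81, 87, 89, 85, 84, 162, 199, 208, 221, 229, 235, 235, 234, 234]
[244, 242, 242, 252, 218, 42, 27, 45, 54, 52, 48, 46, 42, 40, 31, 18, 22, 181, 160, 154, 158, 152, 153, 161, 154]
[243, 241, 241, 251, 238, 41, 27, 47, 58, 57, 51, 46, 42, 42, 32, 17, 23, 178, 158, 156, 156, 152, 154, 158, 154]
[0.4023917615413666, 0.40393829345703125, 0.4053337872028351, 0.4063241481781006, 0.40809929370880127, 0.18409711122512817, 0.1773717701435089, 0.17228171229362488, 0.16736285388469696, 0.16253718733787537, 0.1580677032470703, 0.15417097508907318]
```

View pics/w2c.png

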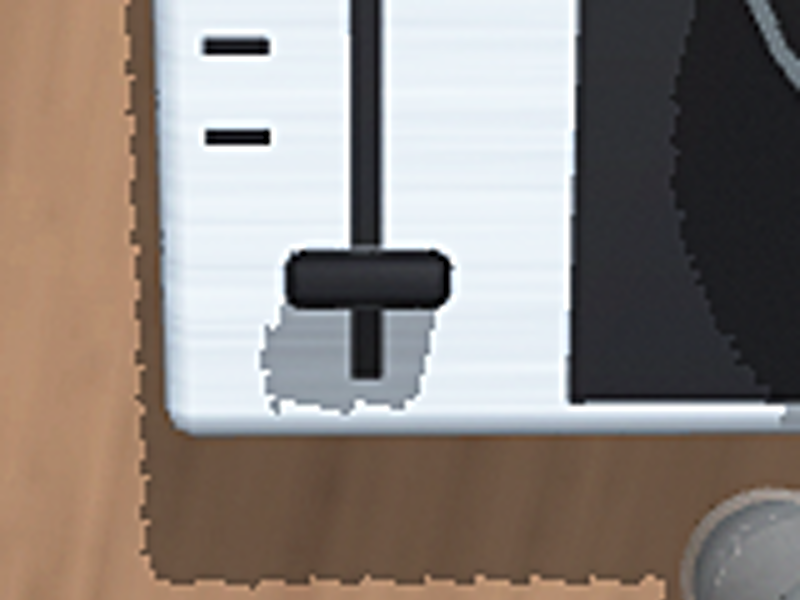

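Wrist view: lever paddle at about (263,115) near the off end (joint ≈ 8 mm) and first mark at about (237,87). It agrees with the top-view pose to about 5 mm. I'm descending to the right of the lever.

```bash
python3 -m handwheel '[{"fingers":-1,"x":0,"y":0.02,"z":0,"spin":0},{"fingers":-1,"x":0,"y":0.04,"z":0,"spin":0},{"fingers":-1,"x":0,"y":0.06,"z":0,"spin":0},{"fingers":-1,"x":0,"y":0.08,"z":0,"spin":0},{"fingers":-1,"x":0,"y":0.09,"z":0,"spin":0},{"fingers":-1,"x":0,"y":0.1,"z":0,"spin":0},{"fingers":-1,"x":0,"y":0.108,"z":0,"spin":0},{"fingers":-1,"x":0,"y":0.115,"z":0,"spin":0},{"fingers":-1,"x":0,"y":0.115,"z":0,"spin":0},{"fingers":-1,"x":0,"y":0.115,"z":0,"spin":0}]'
python3 -c "
from h import *
st()"
```

```text
time_s: 3.2
ee_pos: [0.5716, -0.1287, 0.079]
eef_rot: [-1.571, -0.0, 0.202]
force: [-0.3, 0.3, -0.5]
grip_width: 0.0005
t 3.2 hp [-0.0997 -0.1474] z 0.079 rot [-1.571 -0.     0.202] Fhp [-0.24  0.31] -0.48 w 0.0005
```

```bash
python3 -m handwheel '[{"fingers":-1,"x":0,"y":0,"z":0.006,"spin":0},{"fingers":-1,"x":0,"y":0,"z":0.012,"spin":0},{"fingers":-1,"x":0,"y":0,"z":0.018,"spin":0},{"fingers":-1,"x":0,"y":0,"z":0.024,"spin":0},{"fingers":-1,"x":0,"y":0,"z":0.029,"spin":0},{"fingers":-1,"x":0,"y":0,"z":0.033,"spin":0},{"fingers":-1,"x":0,"y":0,"z":0.036,"spin":0},{"fingers":-1,"x":0,"y":0,"z":0.038,"spin":0},{"fingers":-1,"x":0,"y":0,"z":0.04,"spin":0},{"fingers":-1,"x":0,"y":0,"z":0.04,"spin":0}]'
python3 -c "
from h import *
st(); im,d=snap('wrist','w3'); cv2.imwrite('pics/w3c.png',cv2.resize(im[:300,130:390,::-1],None,fx=2,fy=2))"
```

```text
time_s: 4.2
ee_pos: [0.5634, -0.0893, 0.0787]
eef_rot: [-1.571, -0.0, 0.202]
force: [0.5, -0.2, -0.4]
grip_width: 0.0005
t 4.2 hp [-0.0999 -0.1072] z 0.0787 rot [-1.571 -0.     0.202] Fhp [ 0.48 -0.26] -0.38 w 0.0005
```

View pics/w3c.png

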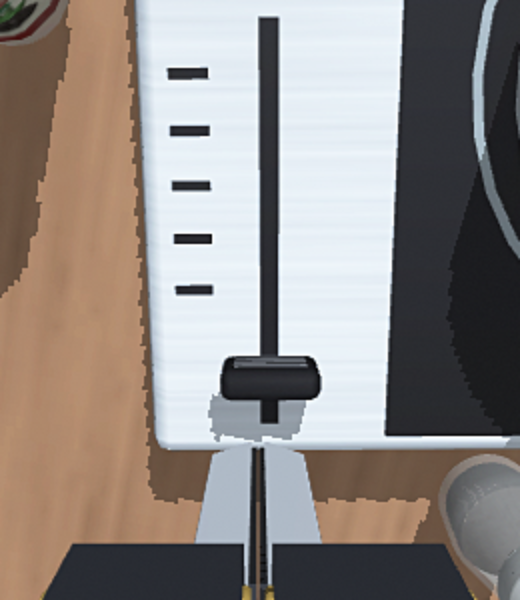

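Wrist view: the shut tips at about (258,445) in the crop are just behind the paddle, whose near face is at row 400. They sit about 3.5 mm off its centre in x. Next I push slowly.

```bash
python3 -m handwheel '[{"fingers":-1,"x":0.001,"y":0,"z":0.002,"spin":0},{"fingers":-1,"x":0.002,"y":0,"z":0.004,"spin":0},{"fingers":-1,"x":0.003,"y":0,"z":0.006,"spin":0},{"fingers":-1,"x":0.003,"y":0,"z":0.008,"spin":0},{"fingers":-1,"x":0.003,"y":0,"z":0.01,"spin":0},{"fingers":-1,"x":0.003,"y":0,"z":0.012,"spin":0},{"fingers":-1,"x":0.003,"y":0,"z":0.014,"spin":0},{"fingers":-1,"x":0.003,"y":0,"z":0.016,"spin":0},{"fingers":-1,"x":0.003,"y":0,"z":0.018,"spin":0},{"fingers":-1,"x":0.003,"y":0,"z":0.02,"spin":0}]'
python3 -c "
from h import *
st()"
```

```text
time_s: 5.25
ee_pos: [0.5623, -0.069, 0.0787]
eef_rot: [-1.571, -0.0, 0.202]
force: [-0.7, 0.0, -0.6]
grip_width: 0.0005
t 5.25 hp [-0.0969 -0.0871] z 0.0787 rot [-1.571 -0.     0.202] Fhp [-0.65  0.17] -0.57 w 0.0005
```

```bash
python3 -m handwheel '[{"fingers":-1,"x":0,"y":0,"z":0.0005,"spin":0},{"fingers":-1,"x":0,"y":0,"z":0.001,"spin":0},{"fingers":-1,"x":0,"y":0,"z":0.0015,"spin":0},{"fingers":-1,"x":0,"y":0,"z":0.002,"spin":0},{"fingers":-1,"x":0,"y":0,"z":0.0025,"spin":0},{"fingers":-1,"x":0,"y":0,"z":0.003,"spin":0},{"fingers":-1,"x":0,"y":0,"z":0.0035,"spin":0},{"fingers":-1,"x":0,"y":0,"z":0.004,"spin":0},{"fingers":-1,"x":0,"y":0,"z":0.0045,"spin":0},{"fingers":-1,"x":0,"y":0,"z":0.005,"spin":0}]'
python3 -c "
from h import *
st(); im,d=snap('wrist','w4'); cv2.imwrite('pics/w4c.png',cv2.resize(im[:300,130:390,::-1],None,fx=2,fy=2))"
```

```text
time_s: 6.25
ee_pos: [0.5613, -0.0643, 0.0787]
eef_rot: [-1.571, -0.0, 0.202]
force: [-0.2, -0.3, -0.5]
grip_width: 0.0006
t 6.25 hp [-0.0969 -0.0822] z 0.0787 rot [-1.571 -0.     0.202] Fhp [-0.26 -0.27] -0.52 w 0.0006
```

View pics/w4c.png

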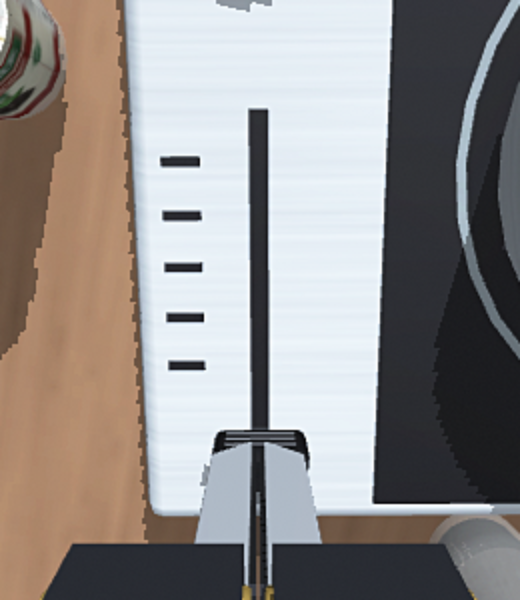

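The tip still shows no force, and the paddle (top edge at row 431) hasn't moved relative to the first mark (row 365). I'll continue.

```bash
python3 -m handwheel '[{"fingers":-1,"x":0,"y":0,"z":0.001,"spin":0},{"fingers":-1,"x":0,"y":0,"z":0.002,"spin":0},{"fingers":-1,"x":0,"y":0,"z":0.003,"spin":0},{"fingers":-1,"x":0,"y":0,"z":0.004,"spin":0},{"fingers":-1,"x":0,"y":0,"z":0.005,"spin":0},{"fingers":-1,"x":0,"y":0,"z":0.006,"spin":0},{"fingers":-1,"x":0,"y":0,"z":0.007,"spin":0},{"fingers":-1,"x":0,"y":0,"z":0.008,"spin":0},{"fingers":-1,"x":0,"y":0,"z":0.009,"spin":0},{"fingers":-1,"x":0,"y":0,"z":0.01,"spin":0}]'
python3 -c "
from h import *
st(); im,d=snap('wrist','w5'); cv2.imwrite('pics/w5c.png',cv2.resize(im[:300,130:390,::-1],None,fx=2,fy=2))"
```

```text
time_s: 7.3
ee_pos: [0.5593, -0.0545, 0.0787]
eef_rot: [-1.571, -0.0, 0.202]
force: [-0.6, 0.5, -1.3]
grip_width: 0.0005
t 7.3 hp [-0.0969 -0.0722] z 0.0787 rot [-1.571 -0.     0.202] Fhp [-0.48  0.64] -1.34 w 0.0005
```

View pics/w5c.png

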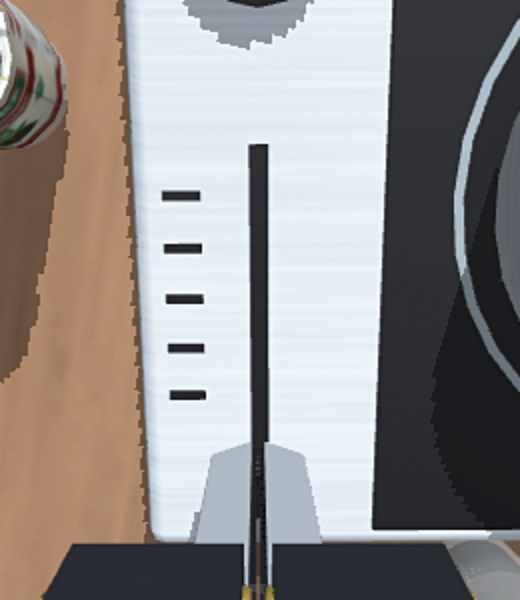

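```bash
python3 -c "
from h import *
im,d=snap('side','s2')
a=im[160:250,200:310,::-1]; b=cv2.imread('pics/side1.png')[160:250,200:310]
cv2.imwrite('pics/s2c.png',cv2.resize(np.hstack([b,a]),None,fx=3.6,fy=3.6,interpolation=cv2.INTER_CUBIC))
for j in (0,.008,.016,.024,.032,.048):
  w=CH+RH@np.array([-.0965,-.095+.003+j]); K=cams.get_calibration('side'); c=np.array(K['view'])@np.r_[w,.0755,1]
  u,v=K['fx']*c[0]/c[2]+K['cx'],K['fy']*c[1]/c[2]+K['cy']; print(j,round((u-200)*3.6+396),round((v-160)*3.6))
"
```

```text
0 609 198
0.008 603 191
0.016 597 185
0.024 591 178
0.032 585 172
0.048 574 159
```

View pics/s2c.png

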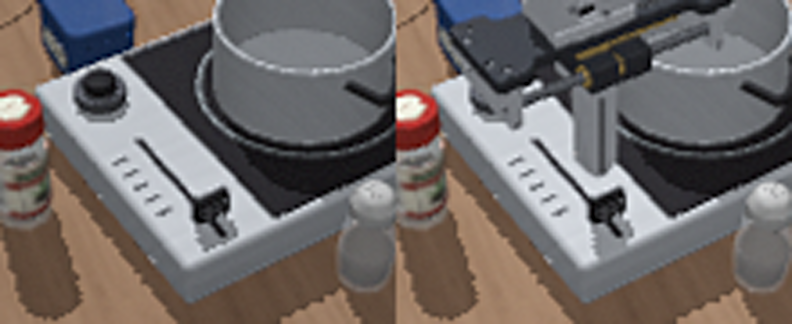

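The side view shows the lever unmoved at about (607,200) in the crop. The finger seems to hang above it, with its tip at about (597,172). I'll measure the tip's height from the depth image.

```bash
python3 -c "
from h import *
st()
d=np.load('pics/s2.npy')
L=lambda p:(RH.T@(p[:2]-CH)).round(4)
for v in range(184,216,2):
  r=[]
  for u in (253,256,259):
    p=pt('side',u,v,float(d[v,u])); r.append((*L(p),p[2].round(4)))
  print(v,r)
d=np.load('pics/w5.npy')
for v in (222,224,228,234,245):
  p=pt('wrist',250,v,float(d[v,250])); print('w',v,L(p),p[2].round(4))
"
```

```text
t 7.4 hp [-0.0969 -0.0722] z 0.0787 rot [-1.571 -0.     0.202] Fhp [-0.71 -0.31] -0.65 w 0.0003
184 [(np.float64(-0.4465), np.float64(-0.6361), np.float64(0.7134)), (np.float64(-0.1136), np.float64(-0.1042), np.float64(0.194)), (np.float64(-0.0909), np.float64(-0.0817), np.float64(0.1681))]
186 [(np.float64(-0.1076), np.float64(-0.0812), np.float64(0.169)), (np.float64(-0.0992), np.float64(-0.0813), np.float64(0.1653)), (np.float64(-0.0907), np.float64(-0.0813), np.float64(0.1615))]
188 [(np.float64(-0.1081), np.float64(-0.0819), np.float64(0.1635)), (np.float64(-0.099), np.float64(-0.0809), np.float64(0.1587)), (np.float64(-0.0909), np.float64(-0.0816), np.float64(0.1555))]
190 [(np.float64(-0.1079), np.float64(-0.0815), np.float64(0.1568)), (np.float64(-0.1002), np.float64(-0.0827), np.float64(0.1542)), (np.float64(-0.0914), np.float64(-0.0824), np.float64(0.1499))]
192 [(np.float64(-0.1077), np.float64(-0.081), np.float64(0.15)), (np.float64(-0.0999), np.float64(-0.0822), np.float64(0.1473)), (np.float64(-0.0899), np.float64(-0.0801), np.float64(0.1411))]
194 [(np.float64(-0.1078)
[... 1582 characters left out ...]
(-0.0462), np.float64(0.051)), (np.float64(-0.0794), np.float64(-0.0491), np.float64(0.0495)), (np.float64(-0.0735), np.float64(-0.0549), np.float64(0.0511))]
212 [(np.float64(-0.0897), np.float64(-0.0505), np.float64(0.0485)), (np.float64(-0.083), np.float64(-0.0549), np.float64(0.0486)), (np.float64(-0.0896), np.float64(-0.08), np.float64(0.0726))]
214 [(np.float64(-0.0947), np.float64(-0.0585), np.float64(0.0502)), (np.float64(-0.1012), np.float64(-0.084), np.float64(0.0748)), (np.float64(-0.0948), np.float64(-0.0881), np.float64(0.0748))]
w 222 [-0.101 -0.062] 0.093
w 224 [-0.101  -0.0624] 0.0951
w 228 [-0.1008 -0.062 ] 0.1022
w 234 [-0.1006 -0.0619] 0.1107
w 245 [-0.1003 -0.0625] 0.1227
```

The tips are at z ≈ 0.091, about 12 mm above the reported TCP rather than 19 mm below it, so they passed over the lever without touching it. I'll go back and lower further.

```bash
python3 -m handwheel '[{"fingers":-1,"x":0,"y":0,"z":-0.01,"spin":0},{"fingers":-1,"x":0,"y":0,"z":-0.02,"spin":0},{"fingers":-1,"x":0,"y":0,"z":-0.03,"spin":0},{"fingers":-1,"x":0,"y":0,"z":-0.038,"spin":0},{"fingers":-1,"x":0,"y":0,"z":-0.044,"spin":0},{"fingers":-1,"x":0,"y":0,"z":-0.044,"spin":0},{"fingers":-1,"x":0,"y":0.006,"z":-0.044,"spin":0},{"fingers":-1,"x":0,"y":0.012,"z":-0.044,"spin":0},{"fingers":-1,"x":0,"y":0.018,"z":-0.044,"spin":0},{"fingers":-1,"x":0,"y":0.02,"z":-0.044,"spin":0}]'
python3 -c "
from h import *
st()"
```

```text
time_s: 8.4
ee_pos: [0.5677, -0.0973, 0.0576]
eef_rot: [-1.57, 0.001, 0.203]
force: [1.0, 0.3, -0.2]
grip_width: 0.0006
t 8.4 hp [-0.0972 -0.1159] z 0.0576 rot [-1.57e+00  1.00e-03  2.03e-01] Fhp [1.05 0.13] -0.17 w 0.0006
```

```bash
python3 -m handwheel '[{"fingers":-1,"x":0.001,"y":0.003,"z":0,"spin":0},{"fingers":-1,"x":0.002,"y":0.006,"z":0,"spin":0},{"fingers":-1,"x":0.003,"y":0.009,"z":0,"spin":0},{"fingers":-1,"x":0.003,"y":0.009,"z":0.002,"spin":0},{"fingers":-1,"x":0.003,"y":0.009,"z":0.004,"spin":0},{"fingers":-1,"x":0.003,"y":0.009,"z":0.006,"spin":0},{"fingers":-1,"x":0.003,"y":0.009,"z":0.008,"spin":0},{"fingers":-1,"x":0.003,"y":0.009,"z":0.01,"spin":0},{"fingers":-1,"x":0.003,"y":0.009,"z":0.012,"spin":0},{"fingers":-1,"x":0.003,"y":0.009,"z":0.014,"spin":0}]'
python3 -c "
from h import *
st()
im,d=snap('side','s3'); a=im[160:250,200:310,::-1]
w,_=snap('wrist','w6'); w=cv2.resize(w[120:300,130:390,::-1],None,fx=1.8,fy=1.8)
a=cv2.resize(a,(396,324)); cv2.imwrite('pics/s3c.png',np.hstack([a[:324],w[:324,:400]]))
"
```

```text
time_s: 9.4
ee_pos: [0.5683, -0.0831, 0.0497]
eef_rot: [-1.571, -0.0, 0.202]
force: [-0.5, -0.5, 0.0]
grip_width: 0.0003
t 9.4 hp [-0.0938 -0.1021] z 0.0497 rot [-1.571 -0.     0.202] Fhp [-0.54 -0.37] 0.02 w 0.0003
```

View pics/s3c.png

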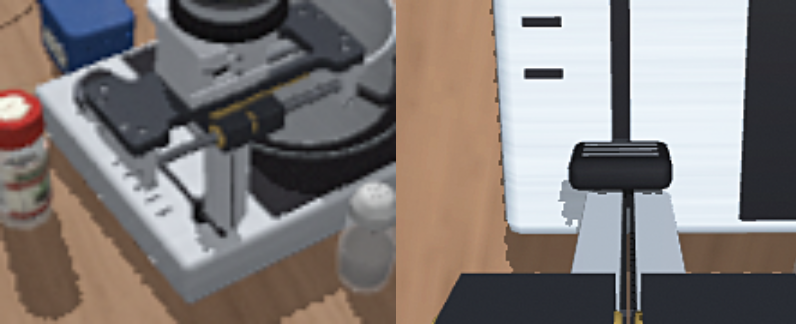

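Now the tip sits right behind the paddle, low enough. I'll add a numeric lever readout from wrist depth and push.

```bash
cat >> h.py <<'E'
def lever():
    K=cams.get_calibration('wrist'); im,d=cams.camera('wrist'); V=np.linalg.inv(np.array(K['view']))
    v,u=np.mgrid[0:384,0:512]; P=np.stack([(u-K['cx'])/K['fx']*d,(v-K['cy'])/K['fy']*d,d],-1)@V[:3,:3].T+V[:3,3]
    l=(P[...,:2]-CH)@RH; g=im.max(2)
    m=(g<110)&(d>0)&(P[...,2]>.0725)&(P[...,2]<.0785)&(l[...,0]>-.125)&(l[...,0]<-.065)&(l[...,1]>-.11)&(l[...,1]<.03)
    k=(g<80)&(abs(P[...,2]-.05)<.004)&(l[...,0]>-.128)&(l[...,0]<-.114)&(l[...,1]>-.075)&(l[...,1]<.02)
    n,_,s,c=cv2.connectedComponentsWithStats(k.astype('uint8'))
    mk=sorted(round(float(l[int(c[i][1]),int(c[i][0]),1])*1e3,1) for i in range(1,n) if s[i][4]>8)
    y=l[...,1][m]*1e3; x=l[...,0][m]*1e3
    if len(y): print('lever top y',np.percentile(y,[2,98]).round(1),'x',np.percentile(x,[2,98]).round(1),len(y),'marks',mk)
E
python3 -c "
from h import *
lever()"
python3 -m handwheel '[{"fingers":-1,"x":0,"y":0,"z":0.001,"spin":0},{"fingers":-1,"x":0,"y":0,"z":0.002,"spin":0},{"fingers":-1,"x":0,"y":0,"z":0.003,"spin":0},{"fingers":-1,"x":0,"y":0,"z":0.004,"spin":0},{"fingers":-1,"x":0,"y":0,"z":0.005,"spin":0},{"fingers":-1,"x":0,"y":0,"z":0.006,"spin":0},{"fingers":-1,"x":0,"y":0,"z":0.007,"spin":0},{"fingers":-1,"x":0,"y":0,"z":0.008,"spin":0},{"fingers":-1,"x":0,"y":0,"z":0.009,"spin":0},{"fingers":-1,"x":0,"y":0,"z":0.01,"spin":0}]'
python3 -c "
from h import *
st();lever()"
```

```text
lever top y [-93.3 -80.1] x [-109.5  -81.8] 1030 marks [-59.2, -43.6, -27.7, -12.0, 4.3]
time_s: 10.55
ee_pos: [0.5663, -0.0734, 0.0496]
eef_rot: [-1.571, 0.0, 0.202]
force: [0.2, -0.6, -0.3]
grip_width: 0.0006
t 10.55 hp [-0.0939 -0.0922] z 0.0496 rot [-1.571  0.     0.202] Fhp [ 0.12 -0.61] -0.34 w 0.0006
lever top y [-83.5 -72.1] x [-109.5  -81.8] 1032 marks [-59.5, -43.7, -27.4, -11.7, 4.2]
```

```bash
python3 -m handwheel '[{"fingers":-1,"x":0,"y":0,"z":0.001,"spin":0},{"fingers":-1,"x":0,"y":0,"z":0.002,"spin":0},{"fingers":-1,"x":0,"y":0,"z":0.003,"spin":0},{"fingers":-1,"x":0,"y":0,"z":0.004,"spin":0},{"fingers":-1,"x":0,"y":0,"z":0.005,"spin":0},{"fingers":-1,"x":0,"y":0,"z":0.006,"spin":0},{"fingers":-1,"x":0,"y":0,"z":0.007,"spin":0},{"fingers":-1,"x":0,"y":0,"z":0.008,"spin":0},{"fingers":-1,"x":0,"y":0,"z":0.009,"spin":0},{"fingers":-1,"x":0,"y":0,"z":0.01,"spin":0}]'
python3 -c "
from h import *
st();lever()"
```

```text
time_s: 11.6
ee_pos: [0.5642, -0.0638, 0.0497]
eef_rot: [-1.571, 0.0, 0.202]
force: [-0.6, -2.3, -0.0]
grip_width: 0.0007
t 11.6 hp [-0.0939 -0.0824] z 0.0497 rot [-1.571  0.     0.202] Fhp [-1.09 -2.13] -0.01 w 0.0007
lever top y [-73.5 -62.3] x [-109.5  -81.8] 1037 marks [-59.7, -43.6, -27.8, -11.7, 4.6]
```

```bash
python3 -m handwheel '[{"fingers":-1,"x":0,"y":0,"z":0.001,"spin":0},{"fingers":-1,"x":0,"y":0,"z":0.002,"spin":0},{"fingers":-1,"x":0,"y":0,"z":0.003,"spin":0},{"fingers":-1,"x":0,"y":0,"z":0.004,"spin":0},{"fingers":-1,"x":0,"y":0,"z":0.005,"spin":0},{"fingers":-1,"x":0,"y":0,"z":0.006,"spin":0},{"fingers":-1,"x":0,"y":0,"z":0.007,"spin":0},{"fingers":-1,"x":0,"y":0,"z":0.008,"spin":0},{"fingers":-1,"x":0,"y":0,"z":0.008,"spin":0},{"fingers":-1,"x":0,"y":0,"z":0.008,"spin":0}]'
python3 -c "
from h import *
st();lever()"
```

```text
time_s: 12.65
ee_pos: [0.5627, -0.0558, 0.0497]
eef_rot: [-1.571, 0.0, 0.202]
force: [-1.1, -0.3, -0.9]
grip_width: 0.0005
t 12.65 hp [-0.0939 -0.0742] z 0.0497 rot [-1.571  0.     0.202] Fhp [-1.11 -0.11] -0.88 w 0.0005
lever top y [-65.4 -53.9] x [-109.5  -81.8] 1044 marks [-59.5, -43.3, -28.0, -11.5, 4.2]
```

First click is in (front edge at mark 1 + 5 mm). On to the second.

```bash
python3 -m handwheel '[{"fingers":-1,"x":0,"y":0,"z":0.001,"spin":0},{"fingers":-1,"x":0,"y":0,"z":0.002,"spin":0},{"fingers":-1,"x":0,"y":0,"z":0.003,"spin":0},{"fingers":-1,"x":0,"y":0,"z":0.004,"spin":0},{"fingers":-1,"x":0,"y":0,"z":0.005,"spin":0},{"fingers":-1,"x":0,"y":0,"z":0.006,"spin":0},{"fingers":-1,"x":0,"y":0,"z":0.007,"spin":0},{"fingers":-1,"x":0,"y":0,"z":0.008,"spin":0},{"fingers":-1,"x":0,"y":0,"z":0.009,"spin":0},{"fingers":-1,"x":0,"y":0,"z":0.01,"spin":0}]'
python3 -c "
from h import *
st();lever()"
```

```text
time_s: 13.7
ee_pos: [0.5606, -0.0458, 0.0497]
eef_rot: [-1.571, 0.0, 0.202]
force: [-0.8, -1.9, 0.4]
grip_width: 0.0006
t 13.7 hp [-0.0939 -0.064 ] z 0.0497 rot [-1.571  0.     0.202] Fhp [-1.15 -1.72] 0.44 w 0.0006
lever top y [-55.2 -43.9] x [-109.6  -81.9] 1041 marks [-58.9, -43.6, -27.9, -11.6, 4.0]
```

```bash
python3 -m handwheel '[{"fingers":-1,"x":0,"y":0,"z":0.0005,"spin":0},{"fingers":-1,"x":0,"y":0,"z":0.001,"spin":0},{"fingers":-1,"x":0,"y":0,"z":0.0015,"spin":0},{"fingers":-1,"x":0,"y":0,"z":0.002,"spin":0},{"fingers":-1,"x":0,"y":0,"z":0.0025,"spin":0},{"fingers":-1,"x":0,"y":0,"z":0.003,"spin":0},{"fingers":-1,"x":0,"y":0,"z":0.003,"spin":0},{"fingers":-1,"x":0,"y":0,"z":0.003,"spin":0},{"fingers":-1,"x":0,"y":0,"z":0.003,"spin":0},{"fingers":-1,"x":0,"y":0,"z":0.003,"spin":0}]'
python3 -c "
from h import *
st();lever()"
```

```text
time_s: 14.75
ee_pos: [0.56, -0.0432, 0.0496]
eef_rot: [-1.571, 0.0, 0.202]
force: [-0.5, -0.1, -0.6]
grip_width: 0.0003
t 14.75 hp [-0.0939 -0.0613] z 0.0496 rot [-1.571  0.     0.202] Fhp [-0.49  0.03] -0.6 w 0.0003
lever top y [-52.4 -40.2] x [-109.5  -81.9] 1060 marks [-59.9, -43.3, -27.3, -11.2, 4.6]
```

Second click is in, and the lever sprang about 1–4 mm ahead. Third one, carefully.

```bash
python3 -m handwheel '[{"fingers":-1,"x":0,"y":0,"z":0.0015,"spin":0},{"fingers":-1,"x":0,"y":0,"z":0.003,"spin":0},{"fingers":-1,"x":0,"y":0,"z":0.0045,"spin":0},{"fingers":-1,"x":0,"y":0,"z":0.006,"spin":0},{"fingers":-1,"x":0,"y":0,"z":0.0075,"spin":0},{"fingers":-1,"x":0,"y":0,"z":0.009,"spin":0},{"fingers":-1,"x":0,"y":0,"z":0.01,"spin":0},{"fingers":-1,"x":0,"y":0,"z":0.011,"spin":0},{"fingers":-1,"x":0,"y":0,"z":0.012,"spin":0},{"fingers":-1,"x":0,"y":0,"z":0.012,"spin":0}]'
python3 -c "
from h import *
st();lever()"
```

```text
time_s: 15.8
ee_pos: [0.5576, -0.031, 0.0496]
eef_rot: [-1.57, 0.0, 0.202]
force: [0.0, 0.1, 0.3]
grip_width: 0.0005
t 15.8 hp [-0.0939 -0.0489] z 0.0496 rot [-1.57   0.     0.202] Fhp [0.04 0.13] 0.28 w 0.0005
lever top y [-40.2 -28.8] x [-109.6  -81.8] 1033 marks [-58.9, -43.4, -27.5, -11.0, 4.6]
```

```bash
python3 -m handwheel '[{"fingers":-1,"x":0,"y":0,"z":0.0005,"spin":0},{"fingers":-1,"x":0,"y":0,"z":0.001,"spin":0},{"fingers":-1,"x":0,"y":0,"z":0.0015,"spin":0},{"fingers":-1,"x":0,"y":0,"z":0.002,"spin":0},{"fingers":-1,"x":0,"y":0,"z":0.002,"spin":0},{"fingers":-1,"x":0,"y":0,"z":0.002,"spin":0},{"fingers":-1,"x":0,"y":0,"z":0.002,"spin":0},{"fingers":-1,"x":0,"y":0,"z":0.002,"spin":0},{"fingers":-1,"x":0,"y":0,"z":0.002,"spin":0},{"fingers":-1,"x":0,"y":0,"z":0.002,"spin":0}]'
python3 -c "
from h import *
st();lever()"
```

```text
time_s: 16.85
ee_pos: [0.5572, -0.0294, 0.0497]
eef_rot: [-1.571, -0.0, 0.202]
force: [-0.1, -0.7, -0.3]
grip_width: 0.0006
t 16.85 hp [-0.0939 -0.0473] z 0.0497 rot [-1.571 -0.     0.202] Fhp [-0.28 -0.64] -0.29 w 0.0006
lever top y [-38.4 -27. ] x [-109.7  -81.9] 1044 marks [-59.5, -43.5, -27.7, -11.2, 3.8]
```

```bash
python3 -m handwheel '[{"fingers":-1,"x":0,"y":0,"z":0.0005,"spin":0},{"fingers":-1,"x":0,"y":0,"z":0.001,"spin":0},{"fingers":-1,"x":0,"y":0,"z":0.0015,"spin":0},{"fingers":-1,"x":0,"y":0,"z":0.002,"spin":0},{"fingers":-1,"x":0,"y":0,"z":0.0025,"spin":0},{"fingers":-1,"x":0,"y":0,"z":0.003,"spin":0},{"fingers":-1,"x":0,"y":0,"z":0.003,"spin":0},{"fingers":-1,"x":0,"y":0,"z":0.003,"spin":0},{"fingers":-1,"x":0,"y":0,"z":0.003,"spin":0},{"fingers":-1,"x":0,"y":0,"z":0.003,"spin":0}]'
python3 -c "
from h import *
st();lever()"
```

```text
time_s: 17.9
ee_pos: [0.5566, -0.0265, 0.0497]
eef_rot: [-1.571, -0.0, 0.202]
force: [0.0, 0.2, -0.0]
grip_width: 0.0005
t 17.9 hp [-0.0939 -0.0443] z 0.0497 rot [-1.571 -0.     0.202] Fhp [0.05 0.15] -0.04 w 0.0005
lever top y [-35.5 -23.9] x [-109.7  -82.2] 1041 marks [-58.9, -43.3, -28.0, -11.6, 4.3]
```

```bash
python3 -m handwheel '[{"fingers":-1,"x":0,"y":0,"z":-0.005,"spin":0},{"fingers":-1,"x":0,"y":0,"z":-0.015,"spin":0},{"fingers":-1,"x":0,"y":0,"z":-0.022,"spin":0},{"fingers":-1,"x":0,"y":-0.01,"z":-0.025,"spin":0},{"fingers":-1,"x":0,"y":-0.03,"z":-0.025,"spin":0},{"fingers":-1,"x":0,"y":-0.05,"z":-0.025,"spin":0},{"fingers":-1,"x":0,"y":-0.06,"z":-0.025,"spin":0},{"fingers":-1,"x":0,"y":-0.06,"z":-0.025,"spin":0},{"fingers":-1,"x":0,"y":-0.06,"z":-0.025,"spin":0},{"fingers":-1,"x":0,"y":-0.06,"z":-0.025,"spin":0}]'
python3 -c "
from h import *
st();lever()
im,d=snap('wrist','w7'); cv2.imwrite('pics/w7c.png',cv2.resize(im[:300,130:390,::-1],None,fx=2,fy=2))"
```

```text
time_s: 18.95
ee_pos: [0.5612, -0.0509, 0.1087]
eef_rot: [-1.57, 0.001, 0.202]
force: [0.2, -0.3, -1.0]
grip_width: 0.0004
t 18.95 hp [-0.0943 -0.0692] z 0.1087 rot [-1.57e+00  1.00e-03  2.02e-01] Fhp [ 0.15 -0.31] -1.02 w 0.0004
lever top y [-33.9 -24.4] x [-110.   -82.2] 642 marks [-59.1, -43.9, -27.4, -11.5, 4.3]
```

View pics/w7c.png

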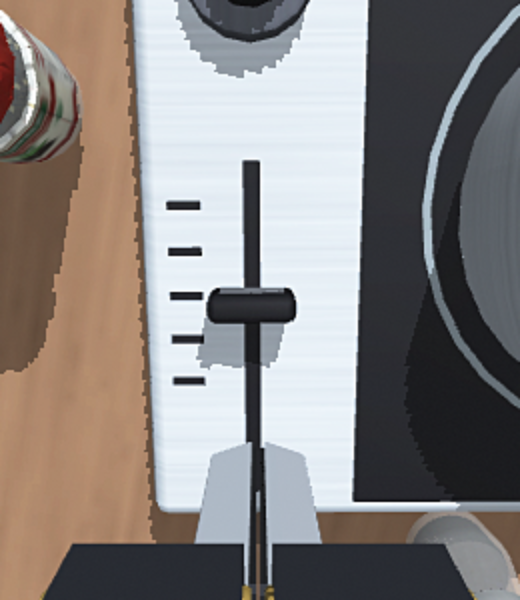

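The lever rests by the third mark (rows 296–305 in the crop), and its readout of ≈62.5 mm is in the third notch. Before going over the button I'll check how low the overhanging gripper parts reach near the jar.

```bash
python3 -c "
from h import *
d=np.load('pics/s3.npy'); K=cams.get_calibration('side'); V=np.linalg.inv(np.array(K['view']))
v,u=np.mgrid[0:384,0:512]; P=np.stack([(u-K['cx'])/K['fx']*d,(v-K['cy'])/K['fy']*d,d],-1)@V[:3,:3].T+V[:3,3]
l=(P[...,:2]-CH)@RH; t=np.array([-.0938,-.1021])
for x0 in np.arange(-.13,.13,.02):
  m=(d>0)&(l[...,0]-t[0]>x0)&(l[...,0]-t[0]<x0+.02)&(abs(l[...,1]-t[1])<.05)&(P[...,2]>.085)&(P[...,2]<.3)
  if m.sum()>5: print(round(x0,2),m.sum(),'zmin-TCP',(np.percentile(P[...,2][m],3)-.0497).round(3))
"
python3 -m handwheel '[{"fingers":-1,"x":0,"y":0,"z":0.01,"spin":0},{"fingers":-1,"x":0,"y":0,"z":0.025,"spin":0},{"fingers":-1,"x":0,"y":0,"z":0.045,"spin":0},{"fingers":-1,"x":0,"y":0,"z":0.065,"spin":0},{"fingers":-1,"x":0,"y":0,"z":0.08,"spin":0},{"fingers":-1,"x":0,"y":0,"z":0.09,"spin":0},{"fingers":-1,"x":0,"y":0,"z":0.1,"spin":0},{"fingers":-1,"x":0,"y":0,"z":0.1,"spin":0},{"fingers":-1,"x":0,"y":0,"z":0.1,"spin":0},{"fingers":-1,"x":0,"y":0,"z":0.1,"spin":0}]'
python3 -c "
from h import *
st(); K=cams.get_calibration('wrist'); im,d=snap('wrist','w8'); V=np.linalg.inv(np.array(K['view']))
v,u=np.mgrid[0:384,0:512]; P=np.stack([(u-K['cx'])/K['fx']*d,(v-K['cy'])/K['fy']*d,d],-1)@V[:3,:3].T+V[:3,3]
l=(P[...,:2]-CH)@RH
m=(abs(l[...,0]+.1)<.04)&(abs(l[...,1]-.075)<.04)
for a,b in ((.056,.062),(.062,.066),(.066,.0695),(.0695,.075)):
  k=m&(P[...,2]>a)&(P[...,2]<b); print(a,b,k.sum(),[np.percentile(l[...,i][k],[1,99]).round(4).tolist() for i in (0,1)] if k.sum() else '')
"
```

```text
-0.09 355 zmin-TCP 0.112
-0.07 191 zmin-TCP 0.123
-0.05 532 zmin-TCP 0.126
-0.03 498 zmin-TCP 0.043
-0.01 401 zmin-TCP 0.044
0.01 173 zmin-TCP 0.059
0.03 77 zmin-TCP 0.121
0.05 200 zmin-TCP 0.122
0.07 228 zmin-TCP 0.095
0.09 37 zmin-TCP 0.035
0.11 31 zmin-TCP 0.036
time_s: 20.05
ee_pos: [0.5417, 0.0465, 0.1096]
eef_rot: [-1.571, 0.0, 0.202]
force: [0.3, -0.4, -1.2]
grip_width: 0.0004
t 20.05 hp [-0.0939  0.0302] z 0.1096 rot [-1.571  0.     0.202] Fhp [ 0.25 -0.49] -1.2 w 0.0004
0.056 0.062 550 [[-0.1177, -0.0755], [0.0575, 0.0997]]
0.062 0.066 1172 [[-0.1166, -0.0764], [0.0584, 0.0984]]
0.066 0.0695 24 [[-0.1082, -0.083], [0.0661, 0.0921]]
0.0695 0.075 1292 [[-0.1091, -0.0841], [0.0657, 0.091]]
```

```bash
python3 -m handwheel '[{"fingers":-1,"x":-0.001,"y":0,"z":0.012,"spin":0},{"fingers":-1,"x":-0.002,"y":0,"z":0.026,"spin":0},{"fingers":-1,"x":-0.002,"y":0,"z":0.038,"spin":0},{"fingers":-1,"x":-0.002,"y":0,"z":0.048,"spin":0},{"fingers":-1,"x":-0.002,"y":0,"z":0.048,"spin":0},{"fingers":-1,"x":-0.002,"y":0.01,"z":0.048,"spin":0},{"fingers":-1,"x":-0.002,"y":0.022,"z":0.048,"spin":0},{"fingers":-1,"x":-0.002,"y":0.032,"z":0.048,"spin":0},{"fingers":-1,"x":-0.002,"y":0.038,"z":0.048,"spin":0},{"fingers":-1,"x":-0.002,"y":0.04,"z":0.048,"spin":0}]'
python3 -c "
from h import *
st()"
python3 -m handwheel '[{"fingers":-1,"x":0,"y":0.001,"z":0,"spin":0},{"fingers":-1,"x":0,"y":0.002,"z":0,"spin":0},{"fingers":-1,"x":0,"y":0.003,"z":0,"spin":0},{"fingers":-1,"x":0,"y":0.004,"z":0,"spin":0},{"fingers":-1,"x":0,"y":0.005,"z":0,"spin":0},{"fingers":-1,"x":0,"y":0.006,"z":0,"spin":0},{"fingers":-1,"x":0,"y":0.007,"z":0,"spin":0},{"fingers":-1,"x":0,"y":0.008,"z":0,"spin":0},{"fingers":-1,"x":0,"y":0.009,"z":0,"spin":0},{"fingers":-1,"x":0,"y":0.01,"z":0,"spin":0}]'
python3 -c "
from h import *
st()"
```

```text
time_s: 21.1
ee_pos: [0.5296, 0.0934, 0.0685]
eef_rot: [-1.571, 0.002, 0.202]
force: [0.3, 0.5, -0.4]
grip_width: 0.0007
t 21.1 hp [-0.0963  0.0785] z 0.0685 rot [-1.571  0.002  0.202] Fhp [0.4  0.39] -0.36 w 0.0007
time_s: 22.1
ee_pos: [0.53, 0.0936, 0.0596]
eef_rot: [-1.571, -0.0, 0.202]
force: [-1.0, 0.2, 1.9]
grip_width: 0.0007
t 22.1 hp [-0.0959  0.0787] z 0.0596 rot [-1.571 -0.     0.202] Fhp [-0.98  0.42] 1.87 w 0.0007
```

```bash
python3 -m handwheel '[{"fingers":-1,"x":0,"y":0.001,"z":0,"spin":0},{"fingers":-1,"x":0,"y":0.002,"z":0,"spin":0},{"fingers":-1,"x":0,"y":0.003,"z":0,"spin":0},{"fingers":-1,"x":0,"y":0.004,"z":0,"spin":0},{"fingers":-1,"x":0,"y":0.0045,"z":0,"spin":0},{"fingers":-1,"x":0,"y":0.005,"z":0,"spin":0},{"fingers":-1,"x":0,"y":0.0055,"z":0,"spin":0},{"fingers":-1,"x":0,"y":0.006,"z":0,"spin":0},{"fingers":-1,"x":0,"y":0.006,"z":0,"spin":0},{"fingers":-1,"x":0,"y":0.006,"z":0,"spin":0}]'
python3 -c "
from h import *
st()"
```

```text
time_s: 23.1
ee_pos: [0.5301, 0.0936, 0.0543]
eef_rot: [-1.571, -0.0, 0.202]
force: [-4.1, -0.0, 11.5]
grip_width: 0.0005
t 23.1 hp [-0.0958  0.0787] z 0.0543 rot [-1.571 -0.     0.202] Fhp [-3.98  0.8 ] 11.54 w 0.0005
```

11.5 N, above the 5 N needed, so it looks bottomed. I'll press 0.7 mm more to confirm the hard stop.

```bash
python3 -m handwheel '[{"fingers":-1,"x":0,"y":0.0003,"z":0,"spin":0},{"fingers":-1,"x":0,"y":0.0007,"z":0,"spin":0},{"fingers":-1,"x":0,"y":0.0007,"z":0,"spin":0},{"fingers":-1,"x":0,"y":0.0007,"z":0,"spin":0},{"fingers":-1,"x":0,"y":0.0007,"z":0,"spin":0},{"fingers":-1,"x":0,"y":0.0007,"z":0,"spin":0},{"fingers":-1,"x":0,"y":0.0007,"z":0,"spin":0},{"fingers":-1,"x":0,"y":0.0007,"z":0,"spin":0},{"fingers":-1,"x":0,"y":0.0007,"z":0,"spin":0},{"fingers":-1,"x":0,"y":0.0007,"z":0,"spin":0}]'
python3 -c "
from h import *
st()"
python3 -m handwheel '[{"fingers":-1,"x":0,"y":-0.003,"z":0,"spin":0},{"fingers":-1,"x":0,"y":-0.006,"z":0,"spin":0},{"fingers":-1,"x":0,"y":-0.01,"z":0,"spin":0},{"fingers":-1,"x":0,"y":-0.02,"z":0,"spin":0},{"fingers":-1,"x":0,"y":-0.035,"z":0,"spin":0},{"fingers":-1,"x":0,"y":-0.055,"z":0,"spin":0},{"fingers":-1,"x":0,"y":-0.075,"z":0,"spin":0},{"fingers":-1,"x":0,"y":-0.09,"z":-0.02,"spin":0},{"fingers":-1,"x":0,"y":-0.1,"z":-0.05,"spin":0},{"fingers":-1,"x":0,"y":-0.1,"z":-0.08,"spin":0}]'
python3 -m handwheel '[{"fingers":-1,"x":0,"y":0,"z":-0.03,"spin":0},{"fingers":-1,"x":0,"y":0,"z":-0.06,"spin":0},{"fingers":-1,"x":0,"y":0,"z":-0.08,"spin":0},{"fingers":-1,"x":0,"y":0,"z":-0.08,"spin":0},{"fingers":-1,"x":0,"y":0,"z":-0.08,"spin":0},{"fingers":-1,"x":0,"y":0,"z":-0.08,"spin":0},{"fingers":-1,"x":0,"y":0,"z":-0.08,"spin":0},{"fingers":-1,"x":0,"y":0,"z":-0.08,"spin":0},{"fingers":-1,"x":0,"y":0,"z":-0.08,"spin":0},{"fingers":-1,"x":0,"y":0,"z":-0.08,"spin":0}]'
python3 -c "
from h import *
st(); lever()
K=cams.get_calibration('wrist'); im,d=snap('wrist','w9'); V=np.linalg.inv(np.array(K['view']))
v,u=np.mgrid[0:384,0:512]; P=np.stack([(u-K['cx'])/K['fx']*d,(v-K['cy'])/K['fy']*d,d],-1)@V[:3,:3].T+V[:3,3]
l=(P[...,:2]-CH)@RH; k=(np.hypot(l[...,0]+.0966,l[...,1]-.0784)<.009)&(d>0); print('button top z',np.median(P[...,2][k]) if k.any() else None)
t,_=snap('top','top9'); a=cv2.imread('pics/top1.png')[130:270,120:320]; b=t[130:270,120:320,::-1]
cv2.imwrite('pics/cmp.png',cv2.resize(np.vstack([a,b]),None,fx=2.1,fy=2.1,interpolation=cv2.INTER_CUBIC))
"
```

```text
time_s: 24.1
ee_pos: [0.5302, 0.0936, 0.0542]
eef_rot: [-1.571, -0.001, 0.202]
force: [-8.5, 0.0, 19.6]
grip_width: 0.0007
t 24.1 hp [-0.0957  0.0787] z 0.0542 rot [-1.571e+00 -1.000e-03  2.020e-01] Fhp [-8.34  1.76] 19.58 w 0.0007
time_s: 25.1
ee_pos: [0.5468, 0.0145, 0.1551]
eef_rot: [-1.571, -0.003, 0.203]
force: [1.1, 0.6, 0.5]
grip_width: 0.0007
time_s: 26.1
ee_pos: [0.5621, -0.0629, 0.153]
eef_rot: [-1.571, 0.0, 0.202]
force: [-0.2, -0.3, -0.6]
grip_width: 0.0007
t 26.1 hp [-0.0959 -0.0811] z 0.153 rot [-1.571  0.     0.202] Fhp [-0.25 -0.26] -0.56 w 0.0007
lever top y [-33.7 -24.4] x [-109.7  -82.4] 472 marks [-59.1, -43.7, -27.6, -11.1, 4.7]
button top z None
```

View pics/cmp.png

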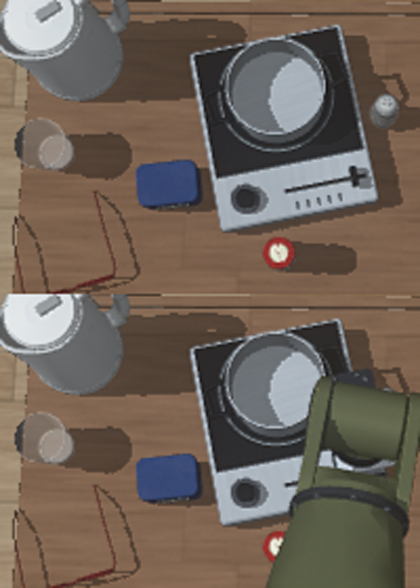

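```bash
python3 -c "
from h import *
a=np.load('pics/top1.npy');b=np.load('pics/top9.npy')
print('button depth before/after',np.median(a[222:227,234:239]),np.median(b[222:227,234:239]))
m=(abs(a-b)>.01); print('changed px: tin/glass',m[180:235,125:220].sum(),'pot left',m[145:200,222:262].sum())
st(); print(workorder.hand_in())"
```

```text
button depth before/after 1.2702631 1.2715836
changed px: tin/glass 163 pot left 28
t 26.25 hp [-0.0959 -0.0813] z 0.153 rot [-1.571 -0.     0.202] Fhp [ 0.06 -0.31] 0.6 w 0.0004
the job is handed in; nothing more can be done
None
```

I pushed the heat lever to the third click and then pressed the start button fully down and released it. The job was handed in at about 26 s with the arm clear of everything.

- **Lever:** after I backed away it read about 62.4 mm, and still did after the button press. The third click is at 64 mm and the fourth crest at 72 mm. The first two clicks were followed on the way. The third showed no sharp jump in force, so I confirmed it from the lever's position against the marks.
- **Button:** it hit a hard stop, with force rising from 11.5 N to 19.6 N over 0.1 mm, well above the 5 N needed. From the top camera its depth matched the starting value to 1.3 mm, so it came back up. My wrist-camera check of the button gave no reading.
- **Surroundings:** the tin, glass and kettle look unmoved in the before and after top pictures. The visible part of the pot and the jar also look unmoved. The before/after depth check counted 163 changed pixels around the tin and glass and 28 near the pot. I took these for noise at edges and on glass and did not look into them. The arm hid the mill and part of the jar in that last picture, and the coffee jar was not checked.
- **Tool length:** the shut fingertips are about 12 mm above the reported TCP, not 19 mm below it as specified. My first pass therefore went over the lever without touching it, and I redid it lower using the camera measurements.

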